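# Press a die sleeve home in a grommet-press bolster

## Robot

A 7-joint arm with a two-finger parallel gripper is mounted at the origin on the work surface. World frame = base frame: x ahead of the robot, y to its left, z up, the work surface at z = 0. Lengths are in m, angles in rad, forces in N, time in s.
With the tool pointing down it reaches from about 0.4 to 0.925 m from the base axis. Payload 4.1 kg.
Tool frame: the origin (TCP) lies midway between the tips of the shut fingers; the grasp point (between the pads) lies 19 mm behind it (manip.grip_depth is the z of the grasp point in the tool frame, in m); z points along the fingers, y is the direction in which the jaws open and shut (so a half turn about z gives the same grasp; the last joint's range is limited). The gripper opens to 85 mm and grips with 20 to 120 N. Pads are 22 mm wide; open, the fingers measure 114 mm over their backs; the gripper's body (76 mm by 85 mm) begins 54 mm behind the grasp point. The pads swing forward as they close: fully open they stand 13 mm farther back than shut.
Start: joints at [-1.362, 0.398, 0.045, 1.537, -0.019, 1.207, -0.051], TCP at [0.197, 0.619, 0.231] pointing down, gripper open.
Joint ranges: [-2.82, 2.82], [-0.49, 2.23], [-1.37, 1.46], [0, 2.46], [-1.36, 4.5], [0.23, 2], [-2.94, 2.94]. Speed limits (rad/s): [2.57, 2.57, 3.14, 3.14, 3.14, 3.14, 3.14].

## Interface

Orientations are given as [roll, pitch, yaw] about the fixed x, y, z axes, in that order (R = Rz(yaw) Ry(pitch) Rx(roll)).
In Python, from plant import manip, get_image gives the robot as it stands.
- The arm moves only by the tool arm_command, never from a script. Its argument "targets" is a list that holds one entry, the list of rows, each a list of 5 numbers: the finger opening in mm, from 0 to 85.4, then the shift along the tool's x, y, z in mm, then the turn about the tool's z in rad. A call has 1 to 20 rows; each row is the pose to reach, as a shift and turn from the pose measured when the call began, along the tool's axes at that moment; what a row does not reach only later rows make up. A row lasts 1/12 s, in which the tool goes at most 41.7 mm and 7.16 degrees, less where a joint would pass 70% of its speed; a pose out of reach is approached as far as the arm can. A call with a gripper value outside its range is refused whole. The fingers move at their own pace and stop on an object; "force" is the grip in N (left out, the last holds). Time passes only in rows, so rows that repeat a pose let the fingers close. It gives the time, the measured TCP pose, the force and the opening at its end, in the units of the state.
- manip.read_state(): the state, without advancing time (a new reading comes with each control period).
- get_image(name): name is "scene" or "top" or "wrist"; returns a dict with "frame" (480x640x3 uint8, blue, green, red), "depth" (480x640 float32, m along the optical axis (not along the pixel's ray), 0 where there is no reading), "fx", "fy", "cx", "cy" (pixels), "R" (3x3) and "t" (3): a world point X has camera coordinates R X + t. Camera axes: x right, y down, z forward; pixel columns grow to the right and rows downward; lengths in m; the calibration is good to about 2 mm. A picture is of the moment at which its call begins.
- manip.finish_job(): hands the job in, once; it reports no verdict.
The state is a dict: "time": time; "qpos": joint angles; "joint_vel": joint speeds; "tau": joint torques, N m; "eef_pos": TCP position; "tcp_rot": TCP orientation; "ft_force": force on the tool from outside, world axes, zero at the start; "moment": the same for the moment, N m; "finger_gap": opening from 0.0 (shut) to 1.0 (fully open).
Only numpy, scipy, OpenCV 4.12 (cv2) and the standard library are available. Lean on these libraries where they do the work, as an engineer would, in place of code of your own. Each camera call takes 0.05 s, during which the arm holds its last target. There are 200 camera calls.

## Task

Refit the larger brass sleeve in the bolster plate: slide it over the plate into the V-shaped stop, without picking it up, until it drops into the mouth of the bore, then press it fully home with the steel drift, so that its flange sits flush on the plate. Press with the drift, not with the bare gripper, and stand the drift back in its wooden stand afterwards. Leave the smaller sleeve and the other things on the table where they are.

Things in the scene. Friction and masses are not known exactly. Their poses are not given: they have to be found in the camera images.
- bolster: Bolster plate: dark iron block fixed to the table, 220 x 200 x 34 mm (x, y, z); its level top face, the deck, is 34 mm above the table. Origin at the centre of its underside. x points along the plate to the point of the V stop, z up.
- bore (a point): Centre of the bore's mouth, in the deck, 45 mm from the plate's centre along the plate's x; same axes as the plate. The bore is a round blind hole of 41.6 mm diameter.
- v_point (a point): Where the faces of the V stop would meet, at deck level, 34.2 mm beyond the bore along the plate's x. The stop is two steel bars, 24 mm high above the deck, 12 mm thick, 56 mm long, at 45 degrees either side of the plate's x; it opens towards -x. Its faces lie 24.2 mm from the bore axis: the larger sleeve pushed along x against both stands over the bore.
- pad (a joint): Depth (m) that a tight round pad in the bore has been driven down from 2.5 mm below the deck; starts at 0 to 0.001. It carries the sleeve's foot and gives way only under about 12 N, without springing back: the sleeve drops in about 3 mm by itself and the last 13 mm must be pressed. It does not stop the sleeve before the flange meets the deck.
- sleeve: The larger brass sleeve, which belongs in the bore: flanged, hollow, standing upright on the deck, 22 mm high: foot 40 mm diameter and 16 mm long, its lower edge chamfered, above it the flange, 48 mm diameter and 6 mm thick; hole 22 mm diameter all through; 0.15 to 0.23 kg. Origin on the axis at the foot's end, z up.
- sleeve_mid (a point): Centre of the larger sleeve, on its axis, half-way up: 11 mm above the foot's end, 5 mm below the flange's underside. Fully home, this point is 5 mm below the deck.
- small_sleeve_mid (a point): The smaller brass sleeve, not to be used or moved: same shape, flange 34 mm diameter, foot 26 mm diameter, 22 mm high, standing on the deck beside the larger one. The point is its centre, half-way up.
- drift: The drift, a steel pressing tool standing upright, nose down, in its stand; 100 mm high, 0.32 to 0.48 kg. From below: nose 18 mm diameter, 10 mm long (enters the sleeve's hole); collar 34 mm diameter, 20 mm long (its lower face presses on the flange); round shank 26 mm diameter, 70 mm long, for gripping. Origin on the axis at the nose's end, z up along the drift.
- drift_mid (a point): Centre of the drift, half-way up, 50 mm above the nose's end. The shank runs from 20 mm below to 50 mm above this point; the collar's pressing face is 40 mm below it.
- stand_hole (a point): Centre of the mouth of the hole in the drift's stand: a wooden block fixed to the table, 70 x 70 x 30 mm, hole 23 mm diameter, 16 mm deep, in its top face 30 mm above the table. With the drift in it the collar rests on the top face. z up.
- pencil_tin: Bystander: tin 73 mm diameter, 105 mm high, with pencils standing in it up to 185 mm. Origin at the centre of its underside.
- pattern_weight: Bystander: iron weight 100 x 50 x 30 mm with a handle up to 66 mm high. Origin at the centre of its underside.
- tape_roll: Bystander: roll of tape lying flat, 84 mm diameter, 36 mm high. Origin at the centre of its underside.
Things that resemble listed ones, but are neither listed nor needed, are in the scene too. Leave any blue, green or turquoise look-alike of the sleeve alone.

How it is judged:
On the way, in this order (a step that is already met when the one before it is completed fails the run):
1. the larger sleeve has been slid into the mouth of the bore, its foot in the bore and its flange still proud (z of sleeve_mid in the frame of bore between 0.002 and 0.0095 m and horizontal distance between sleeve_mid and bore below 0.004 m and angle between sleeve_mid's own z axis and vertical below 0.1 rad), for 0.2 s.
2. the drift presses on the sleeve while its flange is still proud of the plate (contact force between drift and sleeve above 7 N and z of sleeve_mid in the frame of bore above -0.001 m and horizontal distance between sleeve_mid and bore below 0.004 m), for 0.03 s.
3. the sleeve is fully home, its flange flush on the plate (z of sleeve_mid in the frame of bore below -0.0035 m and horizontal distance between sleeve_mid and bore below 0.003 m and angle between sleeve_mid's own z axis and vertical below 0.06 rad), for 0.2 s.
At the end, for the whole second after the job is handed in: The larger sleeve is in the bore, upright, centred within 3 mm, flange within 1.5 mm of the plate; the drift stands at rest upright in its stand, collar down within 2.5 mm; the smaller sleeve is within 10 mm and the other things within 20 mm of where they were (all of step 3 and horizontal distance between drift_mid and stand_hole below 0.008 m and z of drift_mid in the frame of stand_hole below 0.0425 m and angle between drift_mid's own z axis and vertical below 0.08 rad and linear speed of each of sleeve, drift below 0.01 m/s and distance of small_sleeve_mid from where it was at the start of the episode below 0.01 m and distance of each of pencil_tin, pattern_weight, tape_roll from where it was at the start of the episode below 0.02 m); the robot touches nothing.
It fails at once if the larger sleeve is picked up (raised more than 12 mm off the plate) or tipped over (z of sleeve_mid in the frame of bore above 0.023 m or angle between sleeve_mid's own z axis and vertical above 0.6 rad).
It fails at once if the bare gripper presses the sleeve down in the bore (contact force between the fingers and sleeve above 6 N and horizontal distance between sleeve_mid and bore below 0.004 m and z of sleeve_mid in the frame of bore between -0.003 and 0.005 m).
It fails at once if the smaller sleeve is pushed away (20 mm) (distance of small_sleeve_mid from where it was at the start of the episode above 0.02 m).
It fails at once if a bystander is pushed away (30 mm) (distance of any of pencil_tin, pattern_weight, tape_roll from where it was at the start of the episode above 0.03 m).
It also fails if it takes over 66 s, if anything falls off the work surface, if the arm or the gripper's body presses on something with over 40 N, if the wrist force passes 120 N, or if a joint passes its speed limit or range.

## Working session

There is one attempt and no reset: what is moved stays moved. The work goes in short steps, Python scripts to look and compute and a tool call to move; the robot and the scene stay as the last step left them, time stands still between calls to the robot, and variables do not carry over. Pictures are saved under pics/ and viewed, about 8 in all and at most 12, crops included, and the job is handed in when it is done.

Besides the shell and the picture viewer there is one more tool, called after ">>>" as name(argument=value, ...) on one line, values as JSON. arm_command: Moves the arm, as the interface text tells. Its arguments: {"type":"object","properties":{"targets":{"type":"array","items":{"type":"array","items":{"type":"array","items":{"type":"number"}}}},"force":{"type":"number"}},"required":["targets"]}

```bash
mkdir -p pics; ls
python3 - <<'E'
from plant import manip,get_image
import cv2,numpy as np,pickle
s=manip.read_state();print({k:np.round(v,3) for k,v in s.items()}, manip.grip_depth)
for n in("scene","top"):
    d=get_image(n);pickle.dump(d,open(n+".pkl","wb"));cv2.imwrite(f"pics/{n}0.png",d["frame"])
    print(n,d["fx"],d["cx"],d["cy"],np.round(-d["R"].T@d["t"],3),np.round(d["R"],2).tolist())
E
```

```text
pics
{'time': np.float64(0.0), 'qpos': array([-1.362,  0.399,  0.045,  1.538, -0.019,  1.207, -0.051]), 'joint_vel': array([ 0.001,  0.001, -0.001,  0.   ,  0.001,  0.001, -0.002]), 'tau': array([-1.0000e-03, -4.7512e+01,  1.3640e+00, -2.5422e+01,  1.1000e-02,
        9.0000e-03, -0.0000e+00]), 'eef_pos': array([0.197, 0.619, 0.23 ]), 'tcp_rot': array([-3.14 ,  0.   ,  2.834]), 'ft_force': array([ 0.173, -0.401,  0.299]), 'moment': array([ 0.015, -0.018,  0.03 ]), 'finger_gap': np.float64(0.998)} -0.0187
scene 486.8586915211761 326.99795495546414 240.98501377717687 [0.866 0.513 0.532] [[-0.84, 0.54, 0.02], [0.31, 0.51, -0.8], [-0.44, -0.67, -0.6]]
top 543.5717686624301 317.03554519676356 234.88375895333442 [0.353 0.017 0.965] [[0.01, -1.0, 0.03], [-0.98, -0.02, -0.19], [0.19, -0.03, -0.98]]
```

View pics/scene0.png

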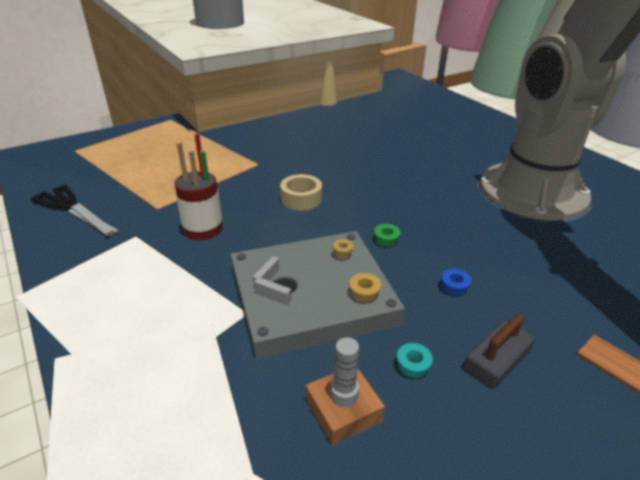

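View pics/top0.png

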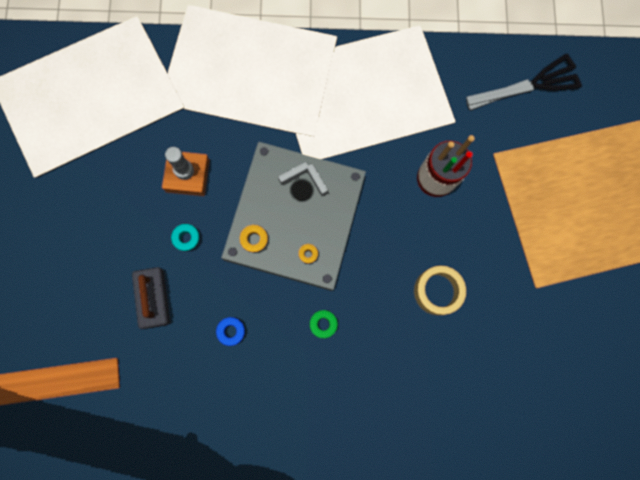

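Top view: the larger brass sleeve is at (253,238), the smaller at (308,254), the bore at (302,190), the V at about (303,175) and the drift in its stand at (180,165). Scene view: the larger sleeve is at (365,287), the smaller at (343,249) and the drift at (346,370).

Things that could be mistaken for the larger sleeve (top-view pixels): the smaller brass one (308,254), teal (185,237), blue (231,331), green (323,324) and the tape roll (441,290). I choose the larger brass one at (253,238).

```bash
cat > h.py <<'E'
import cv2,numpy as np
def ray(d,u,v,z):
    c=-d["R"].T@d["t"]; r=d["R"].T@np.array([(u-d["cx"])/d["fx"],(v-d["cy"])/d["fy"],1.])
    return c+r*(z-c[2])/r[2]
def proj(d,X):
    p=d["R"]@np.array(X)+d["t"]; return np.array([d["fx"]*p[0]/p[2]+d["cx"],d["fy"]*p[1]/p[2]+d["cy"]])
def outline(d,m,z,box):
    """outer contour of mask within box -> min enclosing circle/hull rays on plane z"""
    k=np.zeros_like(m);x0,y0,x1,y1=box;k[y0:y1,x0:x1]=m[y0:y1,x0:x1]
    cs,_=cv2.findContours(k,cv2.RETR_EXTERNAL,cv2.CHAIN_APPROX_NONE)
    c=max(cs,key=cv2.contourArea)
    return c[:,0,:],np.array([ray(d,u,v,z)[:2] for u,v in c[:,0,:]])
E
python3 - <<'E'
from h import *
import pickle
T=pickle.load(open("top.pkl","rb"));S=pickle.load(open("scene.pkl","rb"))
def hsv(d):return cv2.cvtColor(d["frame"],cv2.COLOR_BGR2HSV)
for n,d,bb in(("top",T,{"big":(230,215,275,260),"small":(292,238,325,270)}),("scene",S,{"big":(340,265,390,310),"small":(328,235,358,264)})):
    h=hsv(d)
    m=cv2.inRange(h,(12,110,90),(32,255,255))
    for k,b in bb.items():
        p,w=outline(d,m,.056,b); c,r=cv2.minEnclosingCircle((w*1000).astype(np.float32)); e=cv2.fitEllipse(p)
        print(n,k,np.round(c,1),"r",round(r,1),"ell",np.round(e[0],1),np.round(ray(d,*e[0],.056)*1000,1))
g=T["frame"].max(2); m=(g<60).astype(np.uint8)
p,w=outline(T,m,.034,(280,172,325,205));e=cv2.fitEllipse(p);print("bore top",np.round(e,1) if 0 else e,np.round(ray(T,*e[0],.034)*1000,1))
# plate in top
h=hsv(T);m=cv2.inRange(h,(0,0,70),(179,70,190))
p,_=outline(T,cv2.morphologyEx(m,cv2.MORPH_OPEN,np.ones((3,3),np.uint8)),.034,(215,138,372,294));
r=cv2.minAreaRect(p);q=cv2.approxPolyDP(cv2.convexHull(p),6,True)[:,0]
print("plate px",q.tolist());print(np.round([ray(T,*a,.034)[:2]*1000 for a in q],1).tolist())
# stand
m=cv2.inRange(h,(3,120,80),(15,255,255));p,w=outline(T,m,.03,(155,145,212,198));w=(w*1000).astype(np.float32)
print("stand top",cv2.minAreaRect(w))
h=hsv(S);m=cv2.inRange(h,(3,120,80),(15,255,255));p,w=outline(S,m,.03,(300,365,390,445));q=cv2.approxPolyDP(cv2.convexHull(p),4,True)[:,0]
print("stand scene",q.tolist(),np.round([ray(S,*a,.03)[:2]*1000 for a in q],1).tolist())
a=cv2.resize(T["frame"][130:300,150:380],None,fx=2.6,fy=2.6,interpolation=cv2.INTER_CUBIC)
b=cv2.resize(S["frame"][325:445,290:400],None,fx=1.6*442/192,fy=442/120,interpolation=cv2.INTER_CUBIC)[:,:190*2]
b=cv2.resize(S["frame"][230:445,290:410],(247,442),interpolation=cv2.INTER_CUBIC);a=a[:442,:550]
b=b[:a.shape[0]] ;cv2.imwrite("pics/crop0.png",np.hstack([a,b]))
E
```

```text
top big [522.5  97.4] r 24.3 ell [253.3 238.1] [522.4  97.3  56. ]
top small [498.    4.5] r 17.0 ell [307.9 253.3] [497.9   4.3  56. ]
scene big [527.8 103.3] r 30.8 ell [364.7 286.6] [526.6 104.3  56. ]
scene small [502.   13.1] r 24.2 ell [342.7 248. ] [501.8  11.3  56. ]
bore top ((301.40509033203125, 189.8086395263672), (20.079790115356445, 20.914573669433594), 114.19554138183594) [615.   17.3  34. ]
plate px [[258, 142], [364, 171], [333, 289], [222, 258]]
[[702.3, 96.9], [652.2, -94.1], [440.1, -39.8], [490.6, 151.8]]
stand top ((645.3969116210938, 225.49258422851562), (72.63166809082031, 73.11643981933594), 85.27354431152344)
stand scene [[359, 372], [383, 406], [381, 419], [332, 443], [308, 400], [307, 385]] [[610.0, 207.9], [615.0, 263.3], [627.8, 275.8], [692.2, 270.4], [686.0, 208.7], [676.0, 189.7]]
```

View pics/crop0.png

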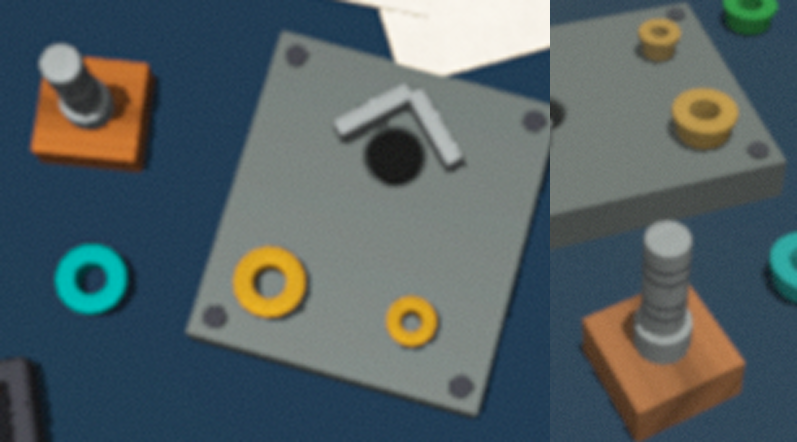

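The crop confirms the choice: the large brass ring with a 22 mm hole, flange radius measured at 24.3 mm. The plate axis is at −14.45° and the bore at about (615, 17) from two independent estimates. I'll move above the sleeve with the jaws along plate y.

```bash
cat > go.py <<'E'
# usage: go.py x y z yaw  (mm, deg) -> shift along tool axes, turn
import sys,numpy as np
from plant import manip
from scipy.spatial.transform import Rotation as R
s=manip.read_state();p=np.array(s["eef_pos"])*1000;Q=R.from_euler("xyz",s["tcp_rot"])
print("t",round(float(s["time"]),2),"tcp",np.round(p,1),"yaw",round(np.degrees(s["tcp_rot"][2]),2),"gap",round(float(s["finger_gap"])*85.4,1),"F",np.round(s["ft_force"],1))
if len(sys.argv)>4:
    t=np.array([float(a) for a in sys.argv[1:4]]);sh=Q.inv().apply(t-p)
    rel=(Q.inv()*R.from_euler("xyz",[np.pi,0,np.radians(float(sys.argv[4]))])).as_rotvec()
    print("shift",np.round(sh,1),"turn",np.round(rel,3))
E
python3 go.py 522.4 97.3 130 165.55
```

```text
t 0.1 tcp [196.7 618.9 230.4] yaw 162.37 gap 85.2 F [ 0.2  1.  -0.6]
shift [-468.3 -398.3  101.1] turn [-0.002  0.    -0.055]
```

>>> arm_command(targets=[[[85, -25, -21, 0, -0.055], [85, -55, -46, 5, -0.055], [85, -86, -73, 10, -0.055], [85, -117, -99, 20, -0.055], [85, -148, -126, 25, -0.055], [85, -180, -153, 35, -0.055], [85, -211, -179, 40, -0.055], [85, -242, -206, 50, -0.055], [85, -273, -232, 55, -0.055], [85, -304, -259, 60, -0.055], [85, -335, -285, 65, -0.055], [85, -366, -312, 75, -0.055], [85, -398, -338, 80, -0.055], [85, -425, -361, 90, -0.055], [85, -450, -383, 95, -0.055], [85, -468, -398, 101, -0.055], [85, -468, -398, 101, -0.055], [85, -468, -398, 101, -0.055], [85, -468, -398, 101, -0.055]]], force=20)

```text
time: 1.68
eef_pos: [0.5216, 0.0986, 0.1298]
tcp_rot: [-3.14, -0.001, 2.89]
ft_force: [0.2, 0.2, -0.0]
finger_gap: 0.996
```

Run:
```python
from plant import manip,get_image
from h import *
d=get_image("wrist");cv2.imwrite("pics/w1.png",d["frame"]);print(np.round(-d["R"].T@d["t"],3),np.round(d["R"],2).tolist())
for n,X in(("sleeve",(.5224,.0973,.056)),("bore",(.615,.017,.034)),("tcp",(.5216,.0986,.056))):print(n,proj(d,X).round())
h=cv2.cvtColor(d["frame"],cv2.COLOR_BGR2HSV);m=cv2.inRange(h,(12,110,90),(32,255,255))
cs,_=cv2.findContours(m,cv2.RETR_EXTERNAL,cv2.CHAIN_APPROX_NONE)
for c in cs:
    if cv2.contourArea(c)>500:
        e=cv2.fitEllipse(c);print(np.round(e[0]),np.round(e[1]),cv2.contourArea(c),np.round(ray(d,*e[0],.056)*1000,1))
```

```text
[0.444 0.119 0.273] [[0.25, 0.97, -0.0], [0.92, -0.24, 0.31], [0.3, -0.08, -0.95]]
sleeve [320. 255.]
bore [252. 375.]
tcp [321. 254.]
[547. 341.] [40. 45.] 690.5 [623.9 235.1  56. ]
[502. 304.] [ 26. 120.] 1840.0 [586.8 207.2  56. ]
[172. 251.] [49. 54.] 2060.5 [495.7   6.5  56. ]
[320. 252.] [66. 68.] 2356.0 [520.1  97.9  56. ]
```

View pics/w1.png

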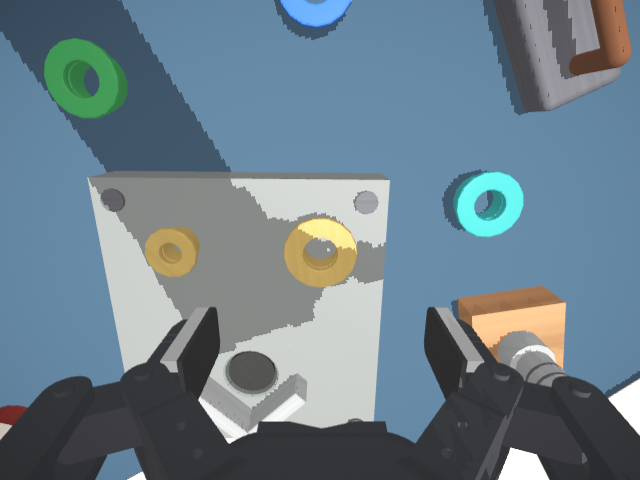

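The wrist view shows the larger sleeve at (320,252), centred between the pads; its position agrees within about 2 mm. Descending and closing lightly.

>>> arm_command(targets=[[[85, 0, -1, 25, 0], [85, 0, -1, 55, 0], [85, 0, -1, 80, 0], [85, 0, -1, 91, 0], [85, 0, -1, 91, 0], [60, 0, -1, 91, 0], [52, 0, -1, 91, 0], [44, 0, -1, 91, 0], [44, 0, -1, 91, 0], [44, 0, -1, 91, 0], [44, 0, -1, 91, 0], [44, 0, -1, 91, 0]]], force=20)

```text
time: 2.73
eef_pos: [0.5225, 0.0986, 0.0408]
tcp_rot: [3.141, 0.002, 2.891]
ft_force: [-1.4, 0.2, 6.1]
finger_gap: 0.539
```

```bash
python3 go.py 576.3 27.2 38 165.55
```

```text
t 2.73 tcp [522.5  98.6  40.8] yaw 165.64 gap 46.1 F [-1.4  0.2  6.1]
shift [-69.8 -55.8   2.8] turn [0.001 0.002 0.002]
```

>>> arm_command(targets=[[[44, -3, -2, 0, 0], [44, -10, -8, 0, 0], [44, -20, -16, 0, 0], [44, -30, -24, 0, 0], [44, -40, -32, 0, 0], [44, -50, -40, 0, 0], [44, -60, -48, 0, 0], [44, -65, -53, 0, 0], [44, -68, -56, 0, 0], [44, -68, -56, 0, 0], [44, -68, -56, 0, 0]]])

```text
time: 3.65
eef_pos: [0.5749, 0.0265, 0.0409]
tcp_rot: [3.142, 0.003, 2.89]
ft_force: [0.4, -1.6, 1.0]
finger_gap: 0.544
```

```bash
python3 - <<'E'
from plant import manip,get_image
from h import *
d=get_image("top");cv2.imwrite("pics/t2.png",d["frame"])
h=cv2.cvtColor(d["frame"],cv2.COLOR_BGR2HSV);m=cv2.inRange(h,(12,110,50),(32,255,255));cs,_=cv2.findContours(m,cv2.RETR_EXTERNAL,cv2.CHAIN_APPROX_NONE)
for c in cs:
    if 80<cv2.contourArea(c)<3000:
        e=cv2.fitEllipse(c);print(np.round(e[0]),np.round(e[1]),np.round(ray(d,*e[0],.056)*1000,1))
E
python3 go.py 576.3 27.2 38 165.55
```

```text
[440. 290.] [47. 49.] [ 438.8 -218.6   56. ]
[186. 175.] [41. 46.] [632.  216.2  56. ]
t 3.7 tcp [574.7  26.9  40.9] yaw 165.64 gap 46.1 F [ 2.  -1.1  1.4]
shift [-1.4  0.6  2.9] turn [0.    0.002 0.002]
```

>>> arm_command(targets=[[[62, 0, 0, 0, 0], [62, 0, 0, 0, 0], [62, 0, 0, 0, 0], [62, 0, 0, 0, 0], [62, 15, 0, 0, 0], [62, 30, 0, 0, 0], [62, 48, 0, 0, 0], [62, 48, 0, 0, 0], [62, 48, 0, 0, 0]]])

```text
time: 4.45
eef_pos: [0.5278, 0.0393, 0.0408]
tcp_rot: [3.141, 0.002, 2.892]
ft_force: [0.1, 0.2, -0.5]
finger_gap: 0.731
```

```bash
python3 - <<'E'
from plant import manip,get_image
from h import *
d=get_image("wrist");cv2.imwrite("pics/w3.png",d["frame"])
h=cv2.cvtColor(d["frame"],cv2.COLOR_BGR2HSV);m=cv2.inRange(h,(12,110,50),(32,255,255));cs,_=cv2.findContours(m,cv2.RETR_EXTERNAL,cv2.CHAIN_APPROX_NONE)
for c in cs:
    if 500<cv2.contourArea(c):
        e=cv2.fitEllipse(c);print(np.round(e[0]),np.round(e[1]),np.round(ray(d,*e[0],.056)*1000,1))
E
python3 go.py 615 17 38 165.55
```

```text
[321. 396.] [ 68. 105.] [560.   31.1  56. ]
[623. 398.] [ 38. 152.] [594.1 158.8  56. ]
[206. 245.] [83. 89.] [482.    6.7  56. ]
t 4.5 tcp [528.9  39.1  41.1] yaw 165.67 gap 61.5 F [ 1.7 -0.4 -0.1]
shift [-88.9  -0.1   3.4] turn [0.001 0.004 0.002]
```

View pics/w3.png

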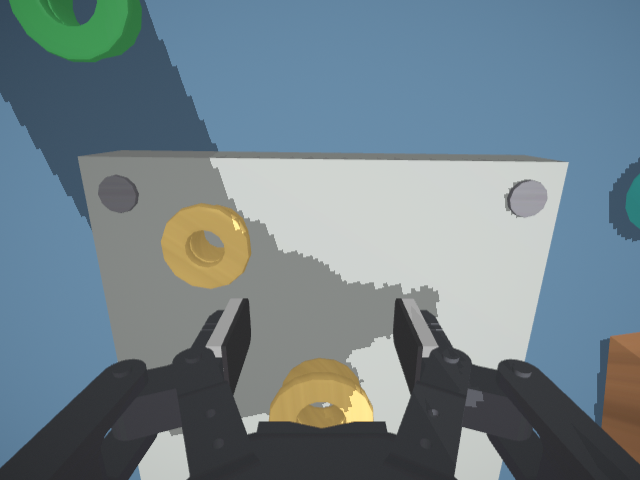

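The larger sleeve is at (321,400), ahead of the fingers. The smaller one at (206,245) reads about 14 mm from its first position, and the left finger is close to it. I'll check whether it was moved.

Run:
```python
from plant import manip,get_image
from h import *
import pickle
d=get_image("wrist")
for p in((118,193),(527,198)):print("bolt",np.round(ray(d,*p,.034)*1000,1))
T=pickle.load(open("top.pkl","rb"))
for p in((233,252),(325,279)):print("bolt top",np.round(ray(T,*p,.034)*1000,1))
print("proj small start",proj(d,(.498,.0045,.056)), "foot",proj(d,(.498,.0045,.034)))
t=get_image("top");s=get_image("scene")
a=cv2.resize(t["frame"][180:300,210:350],(560,480),interpolation=cv2.INTER_CUBIC)
cv2.imwrite("pics/t3.png",np.hstack([a[:, :400],cv2.resize(s["frame"][220:340,280:380],(400,480),interpolation=cv2.INTER_CUBIC)]))
```

```text
bolt [457.5 -30.6  34. ]
bolt [502.5 135.8  34. ]
bolt top [501.4 133.4  34. ]
bolt top [457.1 -26.   34. ]
proj small start [214.97386837 281.35775285] foot [228.79556914 260.47196558]
```

View pics/t3.png

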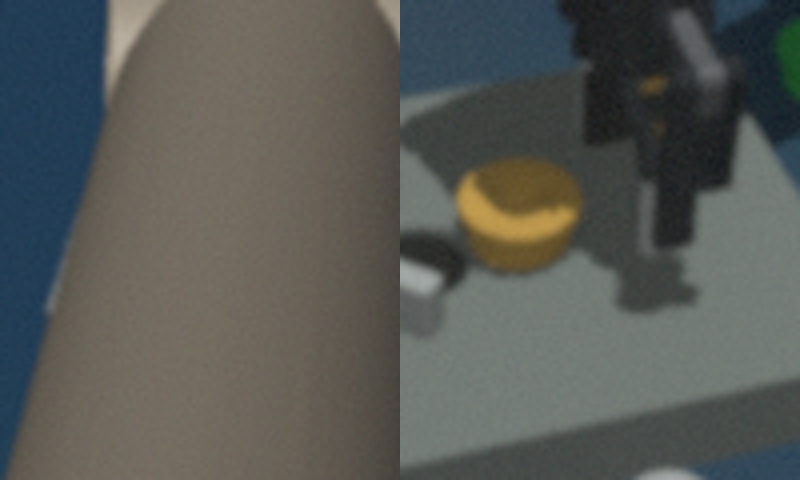

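The smaller sleeve was nudged about 14 mm back by the left finger: the bolts reproject to within a few mm, but the sleeve does not. That is under the 20 mm limit but over the final 10 mm, so I'll put it back after this. First I'll fork-push the larger sleeve into the V.

>>> arm_command(targets=[[[62, -6, 0, 0, 0], [30, -12, 0, 0, 0], [30, -12, 0, 0, 0], [30, -12, 0, 0, 0], [30, -12, 0, 0, 0], [30, -12, 0, 0, 0], [30, -16, 0, 0, 0], [30, -21, 0, 0, 0], [30, -26, 0, 0, 0], [30, -31, 0, 0, 0], [30, -36, 0, 0, 0], [30, -41, 0, 0, 0], [30, -46, 0, 0, 0], [30, -49, 0, 0, 0], [30, -52, 0, 0, 0], [30, -54, 0, 0, 0], [30, -54, 0, 0, 0]]])

```text
time: 6.07
eef_pos: [0.5823, 0.0251, 0.0412]
tcp_rot: [3.141, 0.004, 2.89]
ft_force: [-0.4, -0.5, 0.3]
finger_gap: 0.349
```

```bash
python3 go.py 586.3 24.4 40 165.55
python3 - <<'E'
from plant import manip,get_image
from h import *
s=get_image("scene")
h=cv2.cvtColor(s["frame"],cv2.COLOR_BGR2HSV);m=cv2.inRange(h,(12,110,40),(32,255,255))
p,w=outline(s,m,.034,(255,240,345,310));print(cv2.boundingRect(p))
for z in(.056,.053):
  for c in((.615,.017),(.610,.0183)):print(z,c,proj(s,(*c,z)).round(1))
x=s["frame"][225:325,230:390];cv2.imwrite("pics/s4.png",cv2.resize(x,(800,500),interpolation=cv2.INTER_CUBIC))
E
```

```text
t 6.07 tcp [582.3  25.1  41.2] yaw 165.61 gap 29.8 F [-0.4 -0.5  0.3]
shift [-4.1  0.4  1.2] turn [0.    0.004 0.001]
(272, 265, 28, 26)
0.056 (0.615, 0.017) [282.3 274.2]
0.056 (0.61, 0.0183) [285.6 273.6]
0.053 (0.615, 0.017) [282.3 275.8]
0.053 (0.61, 0.0183) [285.7 275.1]
```

View pics/s4.png

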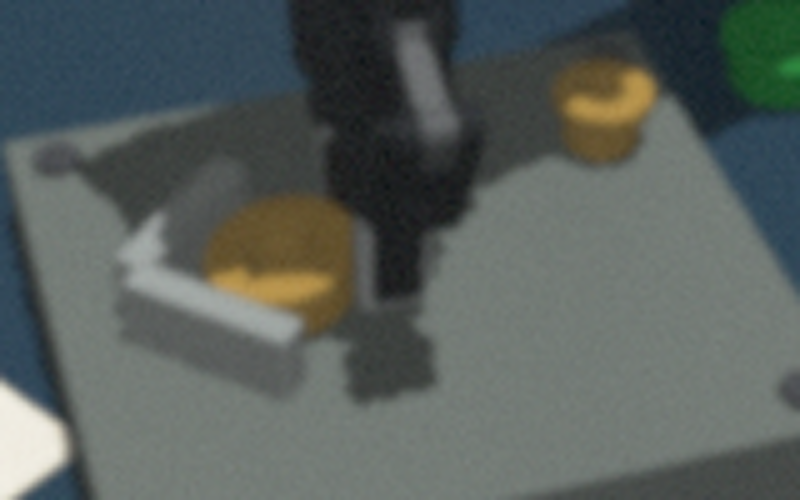

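The sleeve is in the V, roughly 4 mm short and still high. I'll push on gently.

>>> arm_command(targets=[[[30, -1, 0, 0, 0], [30, -2, 0, 0, 0], [30, -3, 0, 0, 0], [30, -4, 0, 0, 0], [30, -5, 0, 0, 0], [30, -6, 0, 0, 0], [30, -6, 0, 0, 0], [30, -6, 0, 0, 0]]])

```text
time: 6.78
eef_pos: [0.586, 0.0236, 0.0405]
tcp_rot: [-3.141, 0.0, 2.891]
ft_force: [-5.3, 0.2, 0.5]
finger_gap: 0.35
```

>>> arm_command(targets=[[[30, -3, 0, 0, 0], [30, -4, 0, 0, 0], [30, -4, 0, 0, 0], [30, 5, 0, 0, 0], [30, 12, 0, 0, 0], [30, 12, 0, 0, 0]]])

```text
time: 7.28
eef_pos: [0.5742, 0.0272, 0.041]
tcp_rot: [3.141, 0.002, 2.891]
ft_force: [0.1, 0.2, -0.1]
finger_gap: 0.351
```

```bash
python3 go.py 470 27 42 165.55
python3 - <<'E'
from plant import manip,get_image
from h import *
s=get_image("scene")
h=cv2.cvtColor(s["frame"],cv2.COLOR_BGR2HSV);m=cv2.inRange(h,(12,110,40),(32,255,255))
x0=s["frame"][225:325,230:390]
D=s["depth"]
# height of sleeve top from depth: highest brass points
ys,xs=np.where(m[240:310,255:325]>0);ys+=240;xs+=255
P=[]
for u,v in zip(xs,ys):
    z=D[v,u]
    if z>0:P.append(s["R"].T@(np.array([(u-s["cx"])/s["fx"]*z,(v-s["cy"])/s["fy"]*z,z])-s["t"]))
P=np.array(P)*1000;print(len(P),"z pct",np.percentile(P[:,2],[5,50,80,95]).round(1),"xy",P[P[:,2]>48].mean(0).round(1))
cv2.imwrite("pics/s5.png",cv2.resize(x0,(800,500),interpolation=cv2.INTER_CUBIC))
E
```

```text
t 7.28 tcp [574.2  27.2  41. ] yaw 165.64 gap 30.0 F [ 0.1  0.2 -0.1]
shift [100.9 -26.   -1.2] turn [0.    0.002 0.002]
488 z pct [38.4 53.9 54.7 55.5] xy [612.1  19.8  53.8]
```

View pics/s5.png

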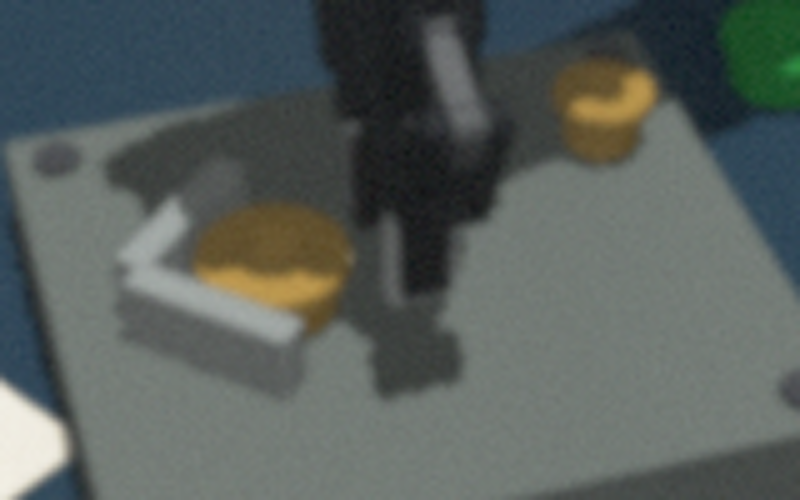

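>>> arm_command(targets=[[[30, 4, 0, -25, 0], [30, 8, 0, -60, 0], [30, 20, 0, -100, 0], [40, 40, 0, -110, 0], [40, 60, 0, -110, 0], [40, 60, 0, -110, 0], [40, 60, 0, -110, 0]]])

```text
time: 7.92
eef_pos: [0.517, 0.0424, 0.1519]
tcp_rot: [3.14, 0.005, 2.892]
ft_force: [0.6, -0.0, -0.4]
finger_gap: 0.469
```

```bash
cat > brass.py <<'E'
from plant import manip,get_image
from h import *
def cloud(d,m):
    v,u=np.where((m>0)&(d["depth"]>0));z=d["depth"][v,u]
    C=np.c_[(u-d["cx"])/d["fx"]*z,(v-d["cy"])/d["fy"]*z,z]
    return ((C-d["t"])@d["R"])*1000
def circ(P):
    """top-face outer circle from cloud: hull of points near top"""
    top=np.median(P[P[:,2]>np.percentile(P[:,2],60)][:,2]);Q=P[abs(P[:,2]-top)<2.5][:,:2].astype(np.float32)
    return top,cv2.minEnclosingCircle(Q),len(Q)
if __name__=="__main__":
  for n in("wrist","scene","top"):
    d=get_image(n);cv2.imwrite(f"pics/b_{n}.png",d["frame"])
    h=cv2.cvtColor(d["frame"],cv2.COLOR_BGR2HSV);m=cv2.inRange(h,(12,110,40),(32,255,255))
    k,l,st,_=cv2.connectedComponentsWithStats(m)
    P0=cloud(d,np.ones_like(m));dk=P0[(abs(P0[:,0]-570)<25)&(abs(P0[:,1]-100)<20)];print(n,"deck z",np.median(dk[:,2]).round(1) if len(dk) else None)
    for i in range(1,k):
        if st[i,4]>60:
            P=cloud(d,l==i)
            if len(P)<40:continue
            c=P.mean(0)
            if abs(c[0]-560)<110 and abs(c[1]-40)<90:
                t,(cc,r),q=circ(P);print("  px",st[i,:4].tolist(),"top",t.round(1),"c",np.round(cc,1),"r",round(r,1),q)
E
python3 brass.py; python3 go.py 470 10 140 165.55
```

```text
wrist deck z 34.3
  px [232, 184, 49, 48] top 56.6 c [482.9   5.9] r 16.6 1486
  px [290, 324, 59, 58] top 53.4 c [611.2  16.7] r 23.8 1877
scene deck z 35.6
  px [341, 238, 20, 19] top 57.9 c [485.    9.2] r 15.9 153
  px [269, 266, 31, 24] top 54.8 c [613.1  18.4] r 23.3 374
top deck z 515.4
t 8.07 tcp [517.7  41.7 151.1] yaw 165.62 gap 39.9 F [-0.3  0.2 -0.8]
shift [ 38.3 -42.6  10.9] turn [0.    0.004 0.001]
```

The larger sleeve's top is at 53.4 mm, against 56.6 mm for the undisturbed height of the smaller one, so it has dropped 3 mm into the bore mouth. Now I'll grip the smaller sleeve lightly and drag it back 13 mm in world +x.

>>> arm_command(targets=[[[62, 8, -15, 5, 0], [62, 16, -30, 20, 0], [62, 23, -43, 50, 0], [62, 23, -43, 80, 0], [62, 23, -43, 100, 0], [62, 23, -43, 109, 0], [62, 23, -43, 109, 0], [45, 23, -43, 109, 0], [38, 23, -43, 109, 0], [32, 23, -43, 109, 0], [32, 23, -43, 109, 0], [32, 23, -43, 109, 0], [32, 23, -43, 109, 0]]], force=20)

```text
time: 9.15
eef_pos: [0.4867, 0.0058, 0.0432]
tcp_rot: [3.14, 0.007, 2.891]
ft_force: [0.1, -0.2, 6.9]
finger_gap: 0.377
```

```bash
python3 go.py 498 5 42 165.55
```

```text
t 9.15 tcp [486.7   5.8  43.2] yaw 165.63 gap 32.2 F [ 0.1 -0.2  6.9]
shift [-11.1   2.    1.3] turn [0.002 0.007 0.001]
```

>>> arm_command(targets=[[[32, -3, 1, 0, 0], [32, -7, 2, 0, 0], [32, -11, 3, 0, 0], [32, -13, 3, 0, 0], [32, -13, 3, 0, 0], [32, -13, 3, 0, 0], [62, -13, 3, 0, 0], [62, -13, 3, 0, 0], [62, -13, 3, 0, 0], [62, -13, 3, 0, 0], [62, -13, 3, -30, 0], [62, -13, 3, -70, 0], [62, -13, 30, -109, 0], [62, -13, 40, -109, 0], [62, -13, 40, -109, 0]]])

```text
time: 10.4
eef_pos: [0.5114, 0.0451, 0.1554]
tcp_rot: [3.135, 0.013, 2.895]
ft_force: [0.2, 0.3, -0.5]
finger_gap: 0.727
```

```bash
python3 brass.py
python3 - <<'E'
from h import *
import pickle
from brass import cloud,circ
S=pickle.load(open("scene.pkl","rb"));h=cv2.cvtColor(S["frame"],cv2.COLOR_BGR2HSV);m=cv2.inRange(h,(12,110,40),(32,255,255));k=np.zeros_like(m);k[235:264,328:358]=m[235:264,328:358]
print("start scene",circ(cloud(S,k)))
# drift & stand at start by depth in top & scene
for n,box in(("top",(150,140,215,200)),("scene",(300,330,392,445))):
    d=pickle.load(open(n+".pkl","rb"));k=np.zeros((480,640),np.uint8);k[box[1]:box[3],box[0]:box[2]]=1
    P=cloud(d,k)
    for lo,hi in((112,128),(45,57),(20,40)):
        Q=P[(P[:,2]>lo)&(P[:,2]<hi)]
        if len(Q)>10:print(n,lo,hi,len(Q),"z",np.median(Q[:,2]).round(1),"mean",Q.mean(0).round(1),"box",cv2.minAreaRect(Q[:,:2].astype(np.float32)))
E
python3 go.py 646 226.5 190 165.55
```

```text
wrist deck z 34.3
  px [240, 208, 47, 46] top 56.6 c [496.    7.3] r 16.6 1352
  px [288, 327, 58, 57] top 53.4 c [611.5  16.8] r 24.0 1775
scene deck z 35.6
  px [335, 241, 19, 19] top 58.0 c [498.7  10.2] r 15.4 150
  px [269, 266, 31, 25] top 54.8 c [612.6  18.2] r 23.2 366
top deck z None
start scene (np.float64(57.98288816585729), ((498.6745300292969, 6.939132213592529), 15.777846336364746), 158)
top 112 128 202 z 118.4 mean [646.6 225.1 118.2] box ((647.2957153320312, 225.64385986328125), (24.855358123779297, 24.180328369140625), 46.324806213378906)
top 45 57 113 z 48.5 mean [641.2 221.1  49.3] box ((643.9511108398438, 223.11187744140625), (25.102197647094727, 32.6588249206543), 35.43125534057617)
top 20 40 1094 z 28.7 mean [640.6 220.8  28.6] box ((647.7952270507812, 226.04412841796875), (71.40192413330078, 71.91071319580078), 85.93010711669922)
scene 112 128 431 z 120.8 mean [648.6 228.9 119.8] box ((647.1432495117188, 226.6669464111328), (25.173416137695312, 24.621028900146484), 60.49600601196289)
scene 45 57 296 z 51.0 mean [652.1 233.4  50.8] box ((649.7728881835938, 230.06387329101562), (25.847942352294922, 33.81670379638672), 50.162803649902344)
scene 20 40 2654 z 31.1 mean [651.3 226.8  30.2] box ((638.9786987304688, 189.34707641601562), (154.86415100097656, 77.90007781982422), 78.23724365234375)
t 10.55 tcp [507.3  40.5 151.4] yaw 165.62 gap 61.8 F [ 0.2  0.8 -0.2]
shift [-88.4 214.6 -38.1] turn [0.    0.005 0.001]
```

The smaller sleeve is back within 1–3 mm of its start. The drift axis is at about (647, 226) with its top at 120 mm, as expected. Moving above it.

>>> arm_command(targets=[[[85, -5, 15, -15, 0], [85, -15, 45, -38, 0], [85, -30, 80, -38, 0], [85, -45, 115, -38, 0], [85, -60, 150, -38, 0], [85, -75, 180, -38, 0], [85, -85, 205, -38, 0], [85, -89, 214, -38, 0], [85, -89, 214, -38, 0], [85, -89, 214, -38, 0], [85, -89, 214, -38, 0]]])

```text
time: 11.47
eef_pos: [0.6457, 0.2224, 0.1892]
tcp_rot: [-3.139, 0.004, 2.887]
ft_force: [1.1, 0.3, 0.3]
finger_gap: 0.994
```

```bash
python3 go.py 647.2 226.3 64 165.55
python3 - <<'E'
from brass import *
d=get_image("wrist");cv2.imwrite("pics/w6.png",d["frame"])
P=cloud(d,np.ones((480,640)));P=P[(abs(P[:,0]-645)<60)&(abs(P[:,1]-226)<60)]
for lo,hi in((114,126),(45,56),(25,35)):
    Q=P[(P[:,2]>lo)&(P[:,2]<hi)]
    if len(Q)>10:print(lo,len(Q),np.median(Q[:,2]).round(1),Q.mean(0).round(1),cv2.minEnclosingCircle(Q[:,:2].astype(np.float32)),cv2.minAreaRect(Q[:,:2].astype(np.float32))[:2])
E
```

```text
t 11.47 tcp [645.7 222.4 189.2] yaw 165.43 gap 84.9 F [1.1 0.3 0.3]
shift [  0.    4.5 125.2] turn [-0.003  0.004 -0.002]
114 1268 120.2 [644.3 226.6 119.9] ((645.1060791015625, 226.40562438964844), 12.747193336486816) ((645.1969604492188, 226.5436553955078), (24.78240394592285, 25.156784057617188))
45 417 50.2 [637.  228.1  50.2] ((645.3389282226562, 226.24244689941406), 16.771879196166992) ((640.548095703125, 227.2006378173828), (32.96143341064453, 22.947948455810547))
25 4359 30.3 [638.5 227.9  30.2] ((645.3834838867188, 226.34507751464844), 49.09335708618164) ((645.6729736328125, 226.10501098632812), (70.17761993408203, 70.34769439697266))
```

View pics/w6.png

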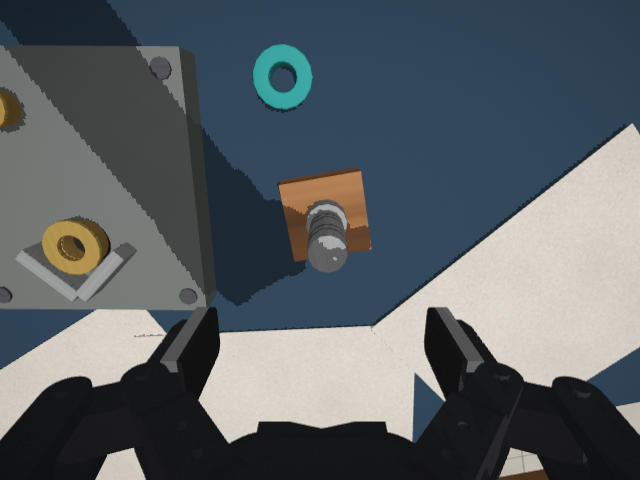

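The wrist view shows the drift top at (328,255), upright in its stand, and the larger sleeve in the V at (75,247). Descending and gripping the shank.

>>> arm_command(targets=[[[85, 1, 4, 15, 0], [85, 1, 4, 40, 0], [85, 1, 4, 70, 0], [85, 1, 4, 95, 0], [85, 1, 4, 115, 0], [85, 1, 4, 124, 0], [85, 1, 4, 124, 0], [85, 1, 4, 124, 0], [60, 1, 4, 124, 0], [35, 1, 4, 124, 0], [20, 1, 4, 124, 0], [20, 1, 4, 124, 0], [20, 1, 4, 124, 0], [20, 1, 4, 124, 0], [20, 1, 4, 124, 0], [20, 1, 4, 124, 0]]], force=90)

```text
time: 12.85
eef_pos: [0.6467, 0.2263, 0.0665]
tcp_rot: [-3.14, 0.005, 2.887]
ft_force: [-2.1, -0.9, 5.1]
finger_gap: 0.285
```

```bash
python3 go.py 645.4 226.4 140 165.55
python3 - <<'E'
from brass import *
d=get_image("wrist")
P=cloud(d,np.ones((480,640)))
Q=P[(abs(P[:,2]-53.4)<2.5)&(abs(P[:,0]-613)<40)&(abs(P[:,1]-17)<27)];print(len(Q),cv2.minEnclosingCircle(Q[:,:2].astype(np.float32)) if len(Q)>5 else "")
f=cv2.imread("pics/w6.png");h=cv2.cvtColor(f,cv2.COLOR_BGR2HSV);m=cv2.inRange(h,(12,110,40),(32,255,255));k=np.zeros_like(m);k[210:285,30:120]=m[210:285,30:120]
c=max(cv2.findContours(k,0,1)[0],key=cv2.contourArea);print(cv2.fitEllipse(c))
E
```

```text
t 12.85 tcp [646.7 226.3  66.5] yaw 165.42 gap 24.3 F [-2.1 -0.9  5.1]
shift [  0.9  -0.3 -73.5] turn [-0.001  0.005 -0.002]
0 
((74.78430938720703, 245.49264526367188), (53.934532165527344, 65.34152221679688), 94.66265869140625)
```

The shank is gripped (gap 24.3 mm). Return pose: TCP (646.7, 226.3, 66.5). Lifting and carrying it over the bore.

>>> arm_command(targets=[[[20, 0, 0, -8, 0], [20, 0, 0, -20, 0], [20, 0, 0, -40, 0], [20, 0, 0, -60, 0], [20, 0, -8, -75, 0], [20, -2, -28, -75, 0], [20, -5, -55, -75, 0], [20, -8, -85, -75, 0], [20, -11, -115, -75, 0], [20, -14, -145, -75, 0], [20, -17, -175, -75, 0], [20, -19, -198, -75, 0], [20, -20, -208, -75, 0], [20, -20, -211, -75, 0], [20, -20, -211, -75, 0], [20, -20, -211, -75, 0], [20, -20, -211, -75, 0]]])

```text
time: 14.32
eef_pos: [0.6128, 0.02, 0.1418]
tcp_rot: [-3.142, 0.005, 2.891]
ft_force: [-0.6, -0.5, -4.6]
finger_gap: 0.28
```

```bash
python3 go.py 613.2 17.1 100 165.42
python3 - <<'E'
from brass import *
w=get_image("wrist");s=get_image("scene")
for n,d in(("w",w),("s",s)):
    P=cloud(d,np.ones((480,640)));B=P[(abs(P[:,0]-613)<45)&(abs(P[:,1]-17)<45)]
    h=cv2.cvtColor(d["frame"],cv2.COLOR_BGR2HSV);m=cv2.inRange(h,(12,110,40),(32,255,255))
    C=cloud(d,m);C=C[(abs(C[:,0]-613)<40)&(abs(C[:,1]-17)<40)&(abs(C[:,2]-54)<2.5)]
    if len(C)>30:print(n,"sleeve",cv2.minEnclosingCircle(C[:,:2].astype(np.float32)),len(C))
    for lo in range(90,210,10):
        Q=B[(B[:,2]>=lo)&(B[:,2]<lo+10)]
        if len(Q)>20:
            # visible side: width direction extent perpendicular to view
            print(n,lo,len(Q),cv2.minAreaRect(Q[:,:2].astype(np.float32))[:2])
a=cv2.resize(s["frame"][130:330,190:390],(500,500),interpolation=cv2.INTER_CUBIC);b=cv2.resize(w["frame"][240:480,250:390],(290,500))
cv2.imwrite("pics/s7.png",np.hstack([a,b]))
E
```

```text
t 14.32 tcp [612.8  20.  141.8] yaw 165.61 gap 23.9 F [-0.6 -0.5 -4.6]
shift [-0.9 -2.7 41.8] turn [-0.     0.005  0.003]
w sleeve ((611.4249267578125, 16.903793334960938), 23.530284881591797) 1820
w 100 130 ((601.6519775390625, 23.786357879638672), (32.524600982666016, 12.954453468322754))
w 110 405 ((601.6768798828125, 23.479145050048828), (32.88926696777344, 13.291006088256836))
w 120 1158 ((604.3638916015625, 22.702281951904297), (32.97654724121094, 19.03843116760254))
w 130 412 ((603.9480590820312, 22.120962142944336), (24.764005661010742, 10.226510047912598))
w 140 756 ((603.3876342773438, 22.66043472290039), (47.979862213134766, 9.604122161865234))
w 150 1508 ((603.6608276367188, 22.7413272857666), (51.75896453857422, 10.250676155090332))
w 160 1724 ((603.6136474609375, 22.78919219970703), (51.636444091796875, 9.546591758728027))
w 170 2109 ((606.9777221679688, 21.944971084594727), (51.41872024536133, 17.248701095581055))
w 180 3545 ((609.7313842773438, 19.024356842041016), (82.85443115234375, 25.037799835205078))
w 190 13369 ((610.7743530273438, 19.150390625), (93.06925201416
[... 498 characters left out ...]
, 28.03786849975586), (9.951560974121094, 23.592741012573242))
s 140 62 ((621.7857055664062, 25.733097076416016), (18.584674835205078, 39.16347885131836))
s 150 126 ((621.576904296875, 24.606164932250977), (20.010883331298828, 47.398983001708984))
s 160 131 ((621.5186767578125, 25.5928897857666), (19.956836700439453, 46.77888870239258))
s 170 115 ((622.0150146484375, 25.124874114990234), (19.23100471496582, 47.28596496582031))
s 180 51 ((624.6087646484375, 16.6511287689209), (73.72449493408203, 3.962165117263794))
s 190 133 ((616.8920288085938, 23.672103881835938), (82.52571868896484, 21.179624557495117))
s 200 63 ((628.5328979492188, 28.03803062438965), (18.550537109375, 68.04945373535156))
```

View pics/s7.png

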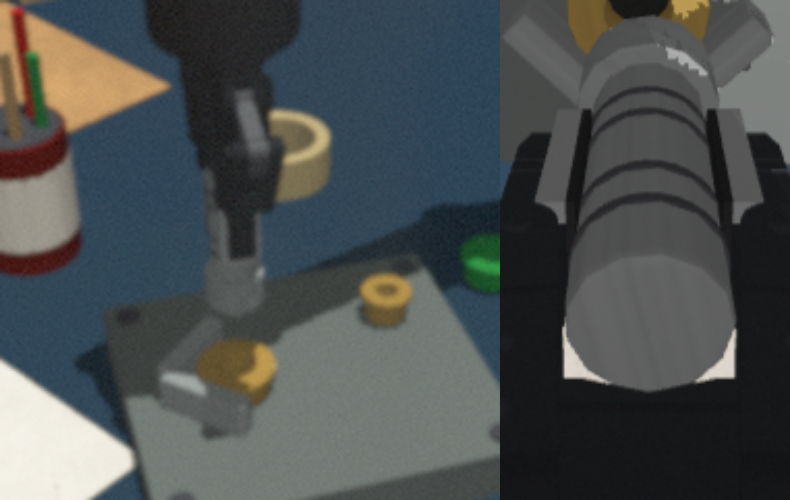

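The scene crop shows the drift upright above the bore, and the wrist crop shows it centred in the jaws. I'll fit the collar circle against the sleeve circle in the same wrist view.

```bash
cat > fit.py <<'E'
from brass import *
from scipy.optimize import least_squares
def run():
  for n in("wrist","scene"):
    d=get_image(n);P=cloud(d,np.ones((480,640)));tz=manip.read_state()["eef_pos"][2]*1000;nz=tz-46.5
    B=P[(abs(P[:,0]-613)<35)&(abs(P[:,1]-18)<35)]
    out=[]
    for lo,hi,r in((nz+13,nz+27,17),(nz+33,nz+44,13)):
        Q=B[(B[:,2]>lo)&(B[:,2]<hi)][:,:2]
        if len(Q)<15:continue
        f=least_squares(lambda c:np.hypot(*(Q-c).T)-r,Q.mean(0)+(np.array([5,-1]) if n=="wrist" else np.array([-5,-8])),loss="soft_l1")
        out.append((np.round(f.x,1),round(np.sqrt(np.mean(f.fun**2)),1),len(Q)))
    h=cv2.cvtColor(d["frame"],cv2.COLOR_BGR2HSV);m=cv2.inRange(h,(12,110,40),(32,255,255))
    C=cloud(d,m);C=C[(abs(C[:,0]-613)<40)&(abs(C[:,1]-17)<40)]
    if len(C)>20:
        t,(c,r),q=circ(C);out.append(("sleeve",round(t,1),np.round(c,1),round(r,1),q))
    print(n,"collar,shank,sleeve",out)
run()
E
python3 fit.py
```

```text
wrist collar,shank,sleeve [(array([612.2,  19.5]), np.float64(0.2), 575), (array([612.2,  19.7]), np.float64(0.2), 468), ('sleeve', np.float64(53.3), array([611.5,  16.8]), 23.7, 1887)]
scene collar,shank,sleeve [(array([612.4,  18.7]), np.float64(0.7), 183), (array([612.5,  18.9]), np.float64(0.8), 105), ('sleeve', np.float64(54.7), array([612. ,  18.6]), 23.2, 341)]
```

>>> arm_command(targets=[[[20, 0, -2.7, 8, 0], [20, 0, -2.7, 18, 0], [20, 0, -2.7, 28, 0], [20, 0, -2.7, 34, 0], [20, 0, -2.7, 36, 0], [20, 0, -2.7, 36, 0], [20, 0, -2.7, 36, 0]]])

```text
time: 15.1
eef_pos: [0.6123, 0.0158, 0.1057]
tcp_rot: [-3.14, 0.005, 2.889]
ft_force: [1.6, 0.7, -5.6]
finger_gap: 0.284
```

```bash
python3 go.py 612.2 17.4 100 165.6; python3 fit.py
```

```text
t 15.1 tcp [612.3  15.8 105.7] yaw 165.52 gap 24.3 F [ 1.6  0.7 -5.6]
shift [0.5 1.5 5.7] turn [-0.001  0.005 -0.001]
wrist collar,shank,sleeve [(array([611.7,  15.9]), np.float64(0.2), 582), (array([611.7,  16.1]), np.float64(0.2), 462), ('sleeve', np.float64(53.4), array([611.1,  17.2]), 23.7, 2002)]
scene collar,shank,sleeve [(array([612.1,  15.4]), np.float64(0.8), 170), (array([612.3,  15.5]), np.float64(0.8), 87), ('sleeve', np.float64(54.8), array([612. ,  19.7]), 22.6, 241)]
```

>>> arm_command(targets=[[[20, 0.6, 1.1, 0, 0], [20, 0.6, 1.1, 2, 0], [20, 0.6, 1.1, 5, 0], [20, 0.6, 1.1, 8, 0], [20, 0.6, 1.1, 11, 0], [20, 0.6, 1.1, 12, 0], [20, 0.6, 1.1, 12, 0]]])

```text
time: 15.78
eef_pos: [0.612, 0.0169, 0.0936]
tcp_rot: [-3.14, 0.005, 2.889]
ft_force: [0.9, -0.5, -4.7]
finger_gap: 0.284
```

```bash
python3 go.py 612.2 17.4 92 165.6; python3 fit.py
```

```text
t 15.78 tcp [612.   16.9  93.6] yaw 165.53 gap 24.2 F [ 0.9 -0.5 -4.7]
shift [-0.   0.5  1.6] turn [-0.001  0.005 -0.001]
wrist collar,shank,sleeve [(array([611.4,  17.1]), np.float64(0.2), 570), (array([611.4,  17.2]), np.float64(0.3), 458), ('sleeve', np.float64(53.3), array([611.3,  17.1]), 23.6, 1751)]
scene collar,shank,sleeve [(array([612.3,  16.5]), np.float64(6.3), 187), (array([611.9,  16.8]), np.float64(0.8), 89), ('sleeve', np.float64(54.9), array([612.6,  19.2]), 22.6, 164)]
```

The nose is 6 mm into the sleeve's hole, aligned within 0.3 mm, with no contact force. Pressing slowly.

>>> arm_command(targets=[[[20, 0, 0, 2, 0], [20, 0, 0, 3, 0], [20, 0, 0, 4, 0], [20, 0, 0, 5, 0], [20, 0, 0, 6, 0], [20, 0, 0, 7, 0], [20, 0, 0, 8, 0], [20, 0, 0, 9, 0], [20, 0, 0, 10, 0]]], force=120)

```text
time: 16.63
eef_pos: [0.6128, 0.0169, 0.0858]
tcp_rot: [-3.142, 0.006, 2.889]
ft_force: [-3.6, -0.3, 5.9]
finger_gap: 0.28
```

>>> arm_command(targets=[[[20, 0, 0, 3, 0], [20, 0, 0, 4, 0], [20, 0, 0, 5, 0], [20, 0, 0, 6, 0], [20, 0, 0, 7, 0], [20, 0, 0, 8, 0], [20, 0, 0, 9, 0], [20, 0, 0, 10, 0], [20, 0, 0, 11, 0], [20, 0, 0, 12, 0], [20, 0, 0, 12, 0]]])

```text
time: 17.55
eef_pos: [0.6134, 0.0167, 0.0765]
tcp_rot: [3.141, 0.007, 2.888]
ft_force: [-4.6, 0.4, 12.8]
finger_gap: 0.275
```

```bash
python3 fit.py; python3 go.py
```

```text
wrist collar,shank,sleeve [(array([613. ,  17.2]), np.float64(10.7), 1269), (array([612.7,  17. ]), np.float64(0.2), 463), ('sleeve', np.float64(40.8), array([612.2,  17. ]), 23.6, 1718)]
scene collar,shank,sleeve [(array([632.1,  25.2]), np.float64(9.4), 301), (array([612.8,  16.8]), np.float64(1.0), 85), ('sleeve', np.float64(42.7), array([601.8,  30.1]), 15.8, 46)]
t 17.65 tcp [613.5  16.7  76.5] yaw 165.5 gap 23.8 F [-4.6 -0.1 12.6]
```

The flange top is at 40.8 mm; home would read about 40.3. One firmer push to bottom out.

>>> arm_command(targets=[[[20, 0, 0, 3, 0], [20, 0, 0, 5, 0], [20, 0, 0, 6, 0], [20, 0, 0, 6, 0], [20, 0, 0, 6, 0]]])

```text
time: 18.07
eef_pos: [0.6137, 0.0166, 0.0763]
tcp_rot: [3.139, 0.006, 2.888]
ft_force: [-13.7, -0.3, 30.5]
finger_gap: 0.279
```

```bash
python3 fit.py; python3 go.py 612.4 17 140 165.42
```

```text
wrist collar,shank,sleeve [(array([613.1,  17.2]), np.float64(10.5), 1261), (array([612.9,  16.9]), np.float64(0.2), 480), ('sleeve', np.float64(40.6), array([612.3,  16.9]), 23.6, 1738)]
scene collar,shank,sleeve [(array([631.7,  25.1]), np.float64(9.2), 306), (array([613.3,  16.6]), np.float64(1.1), 86), ('sleeve', np.float64(42.5), array([602.3,  29.5]), 15.9, 53)]
t 18.17 tcp [613.7  16.6  76.3] yaw 165.47 gap 23.8 F [-12.8   0.8  30.1]
shift [  1.    0.3 -63.7] turn [0.003 0.006 0.001]
```

Force rose to 30 N without motion, so the sleeve is bottomed out. Lifting and going back to the stand.

>>> arm_command(targets=[[[20, 0, 0, 0, 0], [20, 0.5, 0, -4, 0], [20, 1, 0, -12, 0], [20, 1, 0, -30, 0], [20, 1, 0, -50, 0], [20, 1, 5, -66, 0], [20, 3, 30, -66, 0], [20, 6, 60, -66, 0], [20, 9, 90, -66, 0], [20, 12, 120, -66, 0], [20, 15, 150, -66, 0], [20, 18, 180, -66, 0], [20, 20, 200, -66, 0], [20, 21, 209, -66, 0], [20, 21, 211, -66, 0], [20, 21, 211, -66, 0], [20, 21, 211, -66, 0]]])

```text
time: 19.58
eef_pos: [0.646, 0.2229, 0.1425]
tcp_rot: [3.141, 0.006, 2.885]
ft_force: [0.6, -0.1, -4.2]
finger_gap: 0.276
```

```bash
python3 go.py 646.7 226.3 100 165.42
cat > fit2.py <<'E'
from brass import *
from scipy.optimize import least_squares
d=get_image("wrist");P=cloud(d,np.ones((480,640)));nz=manip.read_state()["eef_pos"][2]*1000-46.5
B=P[(abs(P[:,0]-645)<35)&(abs(P[:,1]-226)<35)]
for lo,hi,r in((nz+13,nz+27,17),(nz+33,nz+44,13)):
    Q=B[(B[:,2]>lo)&(B[:,2]<hi)][:,:2]
    f=least_squares(lambda c:np.hypot(*(Q-c).T)-r,Q.mean(0)+[5,-1],loss="soft_l1");print(np.round(f.x,1),len(Q),np.sqrt(np.mean(f.fun**2)).round(1))
h=cv2.cvtColor(d["frame"],cv2.COLOR_BGR2HSV);m=cv2.inRange(h,(3,100,40),(18,255,255))
S=cloud(d,m);S=S[(abs(S[:,2]-30)<3)&(abs(S[:,0]-645)<60)&(abs(S[:,1]-226)<60)];print("stand",len(S),cv2.minAreaRect(S[:,:2].astype(np.float32)))
cv2.imwrite("pics/w8.png",d["frame"])
E
python3 fit2.py
python3 - <<'E'
from brass import *
d=get_image("scene");h=cv2.cvtColor(d["frame"],cv2.COLOR_BGR2HSV);m=cv2.inRange(h,(12,110,40),(32,255,255))
for b in((255,250,320,310),(325,230,362,266)):
    k=np.zeros_like(m);k[b[1]:b[3],b[0]:b[2]]=m[b[1]:b[3],b[0]:b[2]];print(circ(cloud(d,k)))
E
```

```text
t 19.58 tcp [646.  222.9 142.5] yaw 165.31 gap 23.5 F [ 0.6 -0.1 -4.2]
shift [ 0.5  3.5 42.5] turn [ 0.     0.006 -0.002]
[645.4 222.9] 579 0.2
[645.4 223.1] 462 0.2
stand 6318 ((645.7156372070312, 226.17312622070312), (69.9188232421875, 70.64447021484375), 85.21074676513672)
(np.float64(42.06501968309548), ((613.7279052734375, 18.371356964111328), 23.60732650756836), 229)Traceback (most recent call last):
  File "<stdin>", line 4, in <module>
  File "brass.py", line 9, in circ
    top=np.median(P[P[:,2]>np.percentile(P[:,2],60)][:,2]);Q=P[abs(P[:,2]-top)<2.5][:,:2].astype(np.float32)
                           ~~~~~~~~~~~~~^^^^^^^^^^^
    return _quantile_unchecked(
        a, q, axis, out, overwrite_input, method, keepdims, weights)
    return _ureduce(a,
                    func=_quantile_ureduce_func,
    ...<5 lines>...
                    overwrite_input=overwrite_input,
                    method=method)
    r = func(a, **kwargs)
    result = _quantile(arr,
                       quantiles=q,
    ...<2 lines>...
                       out=out,
                       weights=wgt)
    slices_having_nans = np.isnan(arr[-1, ...])
                                  ~~~^^^^^^^^^
IndexError: index -1 is out of bounds for axis 0 with size 0
```

The sleeve is home (scene top 42.1 mm; the scene depth reads about 1.7 mm high). The drift needs to move +3.3 mm in y to sit over the stand hole.

>>> arm_command(targets=[[[20, 0.7, 3.3, 10, 0], [20, 0.7, 3.3, 25, 0], [20, 0.7, 3.3, 40, 0], [20, 0.7, 3.3, 50, 0], [20, 0.7, 3.3, 54, 0], [20, 0.7, 3.3, 54, 0], [20, 0.7, 3.3, 54, 0]]])

```text
time: 20.27
eef_pos: [0.6471, 0.226, 0.0891]
tcp_rot: [3.14, 0.007, 2.884]
ft_force: [0.6, 0.2, -3.6]
finger_gap: 0.277
```

```bash
python3 go.py 646.3 226.3 66.5 165.42;python3 fit2.py
```

```text
t 20.27 tcp [647.1 226.   89.1] yaw 165.24 gap 23.7 F [ 0.6  0.2 -3.6]
shift [ 1.   0.1 22.6] turn [ 0.001  0.007 -0.003]
[646.5 226.1] 578 0.2
[646.4 226.2] 440 0.3
stand 8291 ((645.522705078125, 226.16978454589844), (70.16596221923828, 70.345947265625), 85.07282257080078)
```

>>> arm_command(targets=[[[20, 0.9, 0.2, 2, 0], [20, 0.9, 0.2, 6, 0], [20, 0.9, 0.2, 10, 0], [20, 0.9, 0.2, 14, 0], [20, 0.9, 0.2, 17, 0], [20, 0.9, 0.2, 20, 0], [20, 0.9, 0.2, 22, 0], [20, 0.9, 0.2, 24, 0], [20, 0.9, 0.2, 24, 0]]])

```text
time: 21.07
eef_pos: [0.6468, 0.2265, 0.0666]
tcp_rot: [3.14, 0.007, 2.884]
ft_force: [-2.6, -1.1, 1.8]
finger_gap: 0.277
```

Seated: same height as at the grasp, with contact force. Releasing and rising straight up.

>>> arm_command(targets=[[[32, 0, 0, 0, 0], [50, 0, 0, 0, 0], [80, 0, 0, 0, 0], [80, 0, 0, 0, 0], [80, 0, 0, 0, 0], [80, 0, 0, 0, 0], [80, 0, 0, -25, 0], [80, 0, 0, -60, 0], [80, 0, 0, -95, 0], [80, 0, 0, -120, 0], [80, 50, 0, -120, 0], [80, 85, 20, -120, 0], [80, 100, 40, -120, 0], [80, 100, 40, -120, 0], [80, 100, 40, -120, 0]]])

```text
time: 22.32
eef_pos: [0.5578, 0.2937, 0.1861]
tcp_rot: [3.138, 0.007, 2.889]
ft_force: [-0.2, -1.5, -0.2]
finger_gap: 0.937
```

```bash
python3 go.py
python3 - <<'E'
from brass import *
import pickle
T0=pickle.load(open("top.pkl","rb"))
S={"top":T0,"scene":pickle.load(open("scene.pkl","rb"))}
for n in("scene","top"):
    d=get_image(n);cv2.imwrite(f"pics/end_{n}.png",d["frame"]);h=cv2.cvtColor(d["frame"],cv2.COLOR_BGR2HSV);m=cv2.inRange(h,(12,110,40),(32,255,255));P=cloud(d,np.ones_like(m))
    for q in (S[n],d):
        P=cloud(q,np.ones_like(m));Q=P[(abs(P[:,0]-647)<30)&(abs(P[:,1]-226)<30)&(P[:,2]>113)&(P[:,2]<130)]
        if len(Q):print(n,"drift top",np.median(Q[:,2]).round(1),Q.mean(0).round(1),len(Q))
    for b in (((255,250,320,310),(325,230,362,266)) if n=="scene" else ((280,165,325,210),(292,238,325,270))):
        k=np.zeros_like(m);k[b[1]:b[3],b[0]:b[2]]=m[b[1]:b[3],b[0]:b[2]];C=cloud(d,k)
        if len(C)>30:print(n,circ(C)[:2])
E
cd pics; python3 -c "
import cv2,numpy as np
a=cv2.imread('end_scene.png');cv2.imwrite('end.png',a[100:480,150:560])"
```

```text
t 22.32 tcp [557.8 293.7 186.1] yaw 165.55 gap 80.0 F [-0.2 -1.5 -0.2]
scene drift top 120.9 [648.4 228.7 120.1] 415
scene drift top 120.8 [648.9 229.2 120. ] 422
scene (np.float64(41.96358244295545), ((613.6468505859375, 18.0535831451416), 23.02602767944336))
scene (np.float64(57.902707123797526), ((497.06976318359375, 9.563224792480469), 16.832168579101562))
top drift top 118.4 [646.7 225.3 118.3] 198
top drift top 118.6 [647.  225.6 118.5] 201
top (np.float64(39.51358441759851), ((614.583251953125, 16.87613296508789), 23.41254425048828))
top (np.float64(55.69355790770917), ((498.1307678222656, 6.759084224700928), 16.380979537963867))
```

View pics/end.png

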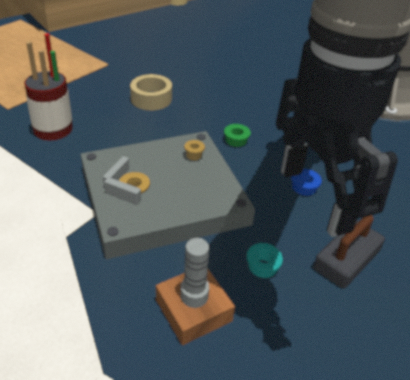

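The end view shows the sleeve flush in the V at (133,183), the smaller sleeve at (194,149), the drift upright in its stand at (196,270), and the bystanders in place. Handing in.

```bash
python3 -c "
from plant import manip
print(manip.finish_job())"
```

```text
the job is handed in; nothing more can be done
None
```

The larger sleeve is pressed fully home and the drift is back in its stand. I handed the job in after about 22 s of robot time; the hand-in reports no verdict.

**What I did:** I dragged the sleeve over the plate in a light grip, then pushed it into the V with the half-open fingers. It dropped 3 mm into the bore mouth. I pressed it home with the drift until the force rose to 30 N with no further movement, then stood the drift back up.

**Last checks:**
- **Larger sleeve:** its flange top is about 40 mm above the table, which is flush. Its centre, (614.6, 16.9) mm in the top view, is within about 1 mm of the bore.
- **Drift:** it is upright, with its top within 0.5 mm of where it started.
- **Bystanders:** the tin, tape roll and weight look undisturbed; I judged them by eye only.

**What went wrong:** while backing away from the larger sleeve, a finger pushed the smaller sleeve about 14 mm, which is over the 10 mm allowed at the end but under the 20 mm failure limit. I gripped it and slid it back; the top view now puts it about 2.4 mm from its start, and the scene camera about 3 mm.

**Disagreement between cameras:** the scene camera's depth reads about 1.5–2 mm high, so I relied on the wrist and top views for heights.

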